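Open the signing-table cash box by its combination dial

TASK

Open the cash box on the signing table. Turn its dial clockwise to two o'clock, then counter-clockwise, passing twelve, to eleven o'clock, then clockwise again to twelve; from there keep turning slowly clockwise towards one o'clock while pressing the dial down lightly (never hard) until you feel it drop in, press it fully home, and then slide the tabbed cover fully open towards the front of the box. Let go, and leave the other things on the table where they are.

Things in the scene. Friction and masses are not known exactly. Their poses are not given: they have to be found in the camera images.
- cashbox: Grey sheet-steel cash box, 180 mm (its x) by 280 mm (its y) by 90 mm tall, fixed on the table, yawed by up to 0.3 rad. Origin at the centre of its underside; +x points to its back (away from the robot), -x to its front, +y to its left, z up. The dial is on the right half of its top, the sliding cover on the left half, between two rails along x, 9 mm high
- dial_face (a point): Centre of the clock face, on the dial's vertical axis, 93 mm above the table (75 mm to the right of the box's middle): a fixed round plate of 56 mm radius with 12 hour ticks, no numerals. Twelve o'clock (the broadest tick) lies along this point's +x, to the back of the box; three o'clock along its -y. z up
- dial_grip (a point): Point on the dial's axis in its bar grip, 134 mm above the table while the dial is up; moves down with it. The upright bar is 46 mm long, 16 mm wide; its top is 11 mm above this point. It stands on a round flange of 32 mm radius, whose top is 20 mm below this point; flange and bar are one piece. This point's x axis runs along the bar to its white pointer end; z up
- dial (a joint): Angle of the dial, rad: 0 with the pointer at twelve, growing clockwise seen from above, pi/6 an hour (two o'clock 1.047, eleven -0.524). End stops at -1.8 and 1.8; starts between ten and eleven. Takes about 0.1 N m and stays where left. The first two numbers must be met to 0.1 rad, without turning past them; after a slip go back to nine and dial again
- knob (a joint): How far the bar and flange are squeezed down on the dial's light return spring, m (0 up, end at 0.010): force = 1.5 N + 1.5 N per mm. Pressed about 5 mm (9 N) while turning is right; more than 9 mm (15 N) forces the lock
- plunger (a joint): How far the lock under the dial has dropped in, m: 0 locked, 0.006 home; bar and flange sink by this and the spring's squeeze together. Blocked until both numbers are dialed and the dial stands, within about 0.05 rad, at a catch hidden somewhere between 0.1 and 0.45 rad (twelve to one o'clock), different each time; then 3 N sinks it, the push on the spring drops, and it stays down
- cover (a joint): Travel of the sliding cover towards the front of the box (its -x), m: 0 shut, 0.072 fully open. Blocked until the dial is home; then it slides with about 3 N and stays where left
- cover_tab (a point): Centre of the cover's upright tab (at 114 mm above the table): a plate 12 mm thick along the box's x, 40 mm wide along its y, 34 mm tall; its top is 14 mm above this point and the cover's top face 20 mm below it. The cover is 82 mm by 121 mm. Site axes as the box's
- water_bottle: Green water bottle standing on the table, 64 mm across, 210 mm tall; origin at the centre of its underside. To be left alone
- paint_pot: Small yellow paint pot with black cap standing on the table, 46 mm across, 65 mm tall; origin at the centre of its underside. To be left alone
- glasses_case: Dark green spectacle case lying on the table, 160 mm by 62 mm by 36 mm tall; origin at the centre of its underside. To be left alone

How it is judged:
On the way, in this order (a step that is already met when the one before it is completed fails the run):
1. dial turned clockwise to two o'clock (value of joint dial between 0.9 and 1.19 rad).
2. dial turned back counter-clockwise to eleven o'clock (value of joint dial between -0.67 and -0.38 rad).
3. dial dropped in and pressed home between twelve and one o'clock (value of joint plunger above 0.0045 m), for 0.2 s.
At the end, for the whole second after the job is handed in: The dial is still pressed home (at least 4.5 of its 6 mm), the cover is slid open by at least 66 of its 72 mm and is at rest, and the robot touches nothing (value of joint cover above 0.066 m and value of joint plunger above 0.0045 m and velocity of joint cover between -0.01 and 0.01 m/s).
It fails at once if the dial is pressed harder than about 15 N (its spring squeezed by more than 9 mm) (value of joint knob above 0.009 m).
It fails at once if a bystander is moved more than 30 mm (distance of any of water_bottle, paint_pot, glasses_case from where it was at the start of the episode above 0.03 m).
It also fails if it takes over 67 s, if anything falls off the work surface, if the arm or the gripper's body presses on something with over 40 N, if the wrist force passes 120 N, or if a joint passes its speed limit or range.

ROBOT

A 6-joint arm with a two-finger parallel gripper is mounted at the origin on the work surface. World frame = base frame: x ahead of the robot, y to its left, z up, the work surface at z = 0. Lengths are in m, angles in rad, forces in N, time in s.
With the tool pointing down it reaches from about 0.25 to 0.775 m from the base axis. Payload 4 kg.
Tool frame: the origin (TCP) lies at the centre of the arm's flange, where the gripper is bolted on; the fingertips stand ahead of it and the grasp point (between the pads) lies 180 mm ahead of it (robot.tcp_to_tips is the z of the fingertips in the tool frame, in m); z points along the fingers, y is the direction in which the jaws open and shut (so a half turn about z gives the same grasp; the last joint's range is limited). The gripper opens to 94 mm and grips with 3 to 60 N. Pads are 16 mm wide; open, the fingers measure 119 mm over their backs; the gripper's body (75 mm by 177 mm) begins 78 mm behind the grasp point.
Start: joints at [1.212, 0.087, 1.371, -0, 1.684, -0.103], TCP at [0.139, 0.532, 0.405] pointing down, gripper open.
Joint ranges: [-3.1, 3.1], [-0.76, 2.03], [0.27, 2.55], [-1.08, 4.22], [0.17, 2.65], [-2.57, 2.57]. Speed limits (rad/s): [2.79, 2.79, 3.14, 3.14, 3.14, 3.14].

INTERFACE

Orientations are given as [roll, pitch, yaw] about the fixed x, y, z axes, in that order (R = Rz(yaw) Ry(pitch) Rx(roll)).
In Python, from bench import robot gives the robot as it stands.
- The arm moves only by the tool move_arm, never from a script. Its argument "increments" is a list that holds one entry, the list of rows, each a list of 7 numbers: the opening, from 0 (shut) to 1 (fully open), then the shift along the tool's x, y, z as a fraction of full scale, then the turn, a rotation vector about the tool's x, y, z as a fraction of full scale. In form: [[[jaw, dx, dy, dz, rx, ry, rz], ...]]. A call has 1 to 8 rows; each row is the pose to reach, as a shift and turn from the pose commanded when the call began, along the tool's axes at that moment; what a row does not reach only later rows make up. Full scale, the value 1, is 0.1 m for a shift and pi/2 rad for a turn. A row lasts 1/12 s, in which the tool goes at most 41.7 mm and 7.16 degrees, less where a joint would pass 70% of its speed; a pose out of reach is approached as far as the arm can. A call with a number of a shift or a turn outside -1 to 1 is refused whole. A call with a gripper value outside its range is refused whole. The fingers move at their own pace and stop on an object; the grip force is fixed at half the most. Time passes only in rows, so rows that repeat a pose let the fingers close. It gives the time, the measured TCP pose, the force and the opening at its end, in the units of the state.
- robot.get_obs(): the state, without advancing time (a new reading comes with each control period).
- robot.snapshot(name): name is "scene" or "top" or "wrist"; returns (picture, depth): 400x640x3 uint8, red, green, blue; 400x640 float32, m along the optical axis (not along the pixel's ray), 0 where there is no reading.
- robot.camera_params(name): a dict with "mtx" (3x3 intrinsics, pixels), "R" (3x3) and "t" (3): a world point X has camera coordinates R X + t. Camera axes: x right, y down, z forward; pixel columns grow to the right and rows downward; lengths in m; the calibration is good to about 2 mm. A picture is of the moment at which its call begins: read the wrist's pose just before it. camera_params takes no time and is no camera call; for the wrist camera it gives the pose at the moment of the call.
- robot.close_job(): hands the job in, once; it reports no verdict.
The state is a dict: "time": time; "joint_positions": joint angles; "qvel": joint speeds; "joint_torque": joint torques, N m; "tool_pos": TCP position; "ee_rot": TCP orientation; "wrist_force": force on the tool from outside, world axes, zero at the start; "wrist_torque": the same for the moment, N m; "width": finger opening in m.
Only numpy, scipy, OpenCV 4.12 (cv2) and the standard library are available. Lean on these libraries where they do the work, as an engineer would, in place of code of your own. Each camera call takes 0.05 s, during which the arm holds its last target.

## Working session

There is one attempt and no reset: what is moved stays moved. The work goes in short steps, Python scripts to look and compute and a tool call to move; the robot and the scene stay as the last step left them, time stands still between calls to the robot, and variables do not carry over. Pictures are saved under pics/ and viewed, and the job is handed in when it is done.

Besides the shell and the picture viewer there is one more tool, called after "Request:" as a command line: name --argument value ..., lists and objects as JSON in quotes. move_arm: Moves the arm, as the interface text tells. Its arguments: {"type":"object","properties":{"increments":{"type":"array","items":{"type":"array","items":{"type":"array","items":{"type":"number","minimum":-1,"maximum":1}}}}},"required":["increments"]}

```bash
ls; mkdir -p pics
python3 - <<'E'
from bench import robot
import cv2,numpy as np
print(robot.get_obs(), robot.tcp_to_tips)
for n in ["top","scene"]:
    p,d=robot.snapshot(n); cv2.imwrite(f"pics/{n}0.png",p[:,:,::-1]); np.save(f"pics/{n}0.npy",d)
    c=robot.camera_params(n); print(n,c)
    np.savez(f"pics/{n}_cam.npz",**c)
E
```

```text
pics
{'time': 0.0, 'joint_positions': array([ 1.21185213e+00,  8.79113509e-02,  1.37224872e+00, -3.69204828e-05,
        1.68358507e+00, -1.03042615e-01]), 'qvel': array([-0.00082957,  0.00079213, -0.00083207,  0.00021871, -0.00179904,
        0.00011482]), 'joint_torque': array([-1.35183367e-03, -3.40165544e+01, -3.02432764e+01,  7.16515118e-02,
        3.27566627e-02, -1.68585243e-04]), 'tool_pos': array([0.13915107, 0.53198025, 0.40353038]), 'ee_rot': array([-3.13944781e+00, -1.84905276e-04,  2.88568676e+00]), 'wrist_force': array([ 0.93249245, -0.49560693,  1.00420757]), 'wrist_torque': array([ 0.00388621,  0.07165345, -0.00393922]), 'width': 0.09446531868175019} 0.1992
top {'mtx': array([[446.67942526,   0.        , 321.25446609],
       [  0.        , 446.67942526, 204.17878773],
       [  0.        ,   0.        ,   1.        ]]), 'R': array([[-0.02453057, -0.99968887, -0.004519  ],
       [-0.99649819,  0.02481322, -0.07984771],
       [ 0.079935  ,  0.00254447, -0.99679683]]), 't': array([0.04827434, 0.47813015, 1.11416117])}
scene {'mtx': array([[436.3986883 ,   0.        , 320.64489462],
       [  0.        , 436.3986883 , 203.98712271],
       [  0.        ,   0.        ,   1.        ]]), 'R': array([[-7.30641623e-01,  6.82761037e-01, -4.30682652e-04],
       [ 4.79397243e-01,  5.12567004e-01, -7.12357600e-01],
       [-4.86149260e-01, -5.20684581e-01, -7.01816546e-01]]), 't': array([ 0.33969968, -0.18810832,  1.56122458])}
```

View pics/top0.png

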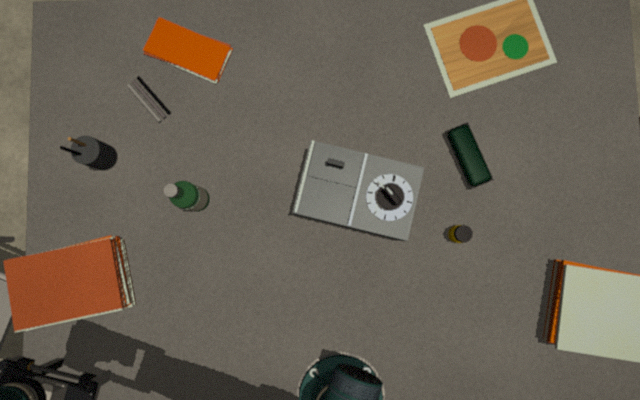

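View pics/scene0.png

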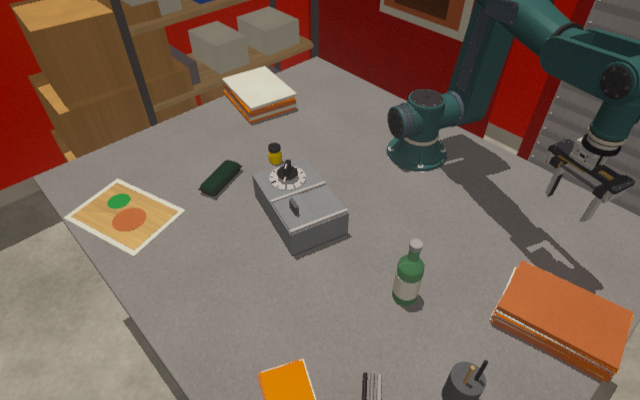

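The box sits at about (358,191) in the top view: dial at (389,197), tab at (335,163). The bottle is at (185,195), the pot at (459,233) and the case at (468,155). I'll enlarge the box.

```bash
cat > h.py <<'E'
import numpy as np,cv2
def ray(c,u,v,z):
    K,R,t=c["mtx"],c["R"],c["t"]
    d=R.T@np.linalg.solve(K,[u,v,1.]); o=-R.T@t
    return o+d*(z-o[2])/d[2]
def proj(c,X):
    x=c["mtx"]@(c["R"]@np.asarray(X)+c["t"]); return x[:2]/x[2]
E
python3 - <<'E'
import cv2,numpy as np
from h import *
p=cv2.imread("pics/top0.png")
cv2.imwrite("pics/top0c.png",cv2.resize(p[130:250,280:440],None,fx=5,fy=5,interpolation=cv2.INTER_CUBIC))
c=np.load("pics/top_cam.npz")
for n,u,v,z in [("face",389,197.5,.093),("tab",335,163,.128),("pot",460,233,.06),("case",468,155,.036),("bottle",190,197,.1)]: print(n,ray(c,u,v,z))
E
```

```text
face [ 0.48515362 -0.12483872  0.093     ]
tab [0.56505525 0.00208587 0.128     ]
pot [ 0.39728201 -0.29896167  0.06      ]
case [ 0.59283276 -0.3360639   0.036     ]
bottle [0.4974243  0.34577039 0.1       ]
```

View pics/top0c.png

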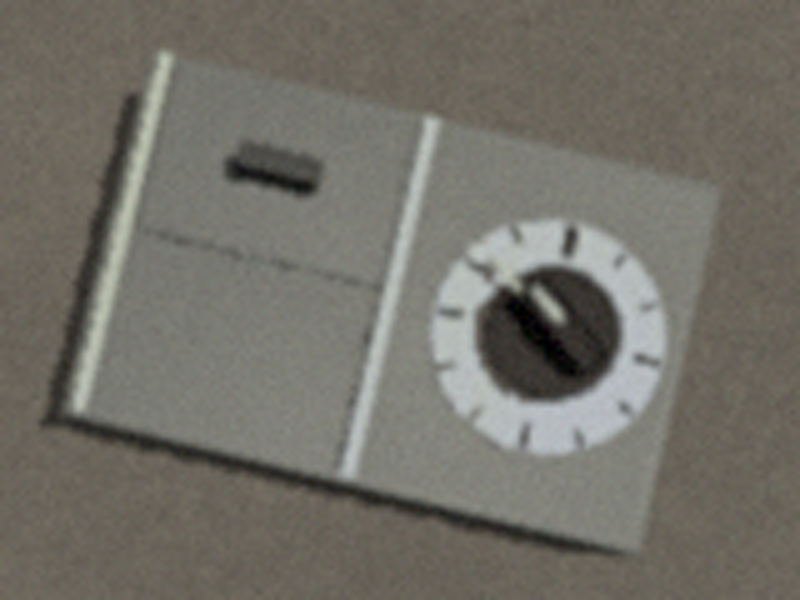

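```bash
cat >> h.py <<'E'
from scipy.spatial.transform import Rotation as Ro
def inc(o,pos,R,scale=True):
    """increment from obs pose to target in tool axes, in move units"""
    R0=Ro.from_euler("xyz",o["ee_rot"])
    d=R0.inv().apply(np.asarray(pos)-o["tool_pos"])/0.1
    r=(R0.inv()*R).as_rotvec()/(np.pi/2)
    return np.round(d,4),np.round(r,4)
def down(yaw): return Ro.from_euler("xyz",[np.pi,0,yaw])  # tool x at yaw, tool y at yaw-90
E
python3 - <<'E'
from h import *
from bench import robot
c=np.load("pics/top_cam.npz")
def cr(u,v,z): return ray(c,280+(u+.5)/5-.5,130+(v+.5)/5-.5,z)
a=cr(430,118,.099);b=cr(347,475,.099); print(a,b,np.linalg.norm(a-b),np.arctan2(*(a-b)[1::-1]))
a=cr(166,55,.099);b=cr(77,410,.099); print(a,b,np.linalg.norm(a-b),np.arctan2(*(a-b)[1::-1]))
a=cr(718,185,.09);b=cr(640,550,.09); print(a,b,np.linalg.norm(a-b),np.arctan2(*(a-b)[1::-1]))
f=cr(549,337,.093); t=cr(571,241,.093); print("face",f,np.arctan2(*(t-f)[1::-1]))
print("tab",cr(281,157,.128))
for q in [(500,268),(575,370),(548,303)]: print(cr(*q,.145))
w=robot.camera_params("wrist"); o=robot.get_obs()
R0=Ro.from_euler("xyz",o["ee_rot"]); C=-w["R"].T@w["t"]; print("cam in tool",R0.inv().apply(C-o["tool_pos"]), "axis",R0.inv().apply(w["R"][2]),R0.inv().apply(w["R"][0]))
E
```

```text
[ 0.59177849 -0.07220504  0.099     ] [ 0.4230503 -0.027732   0.099    ] 0.174490839814859 -0.25771657679722115
[0.62539644 0.05267108 0.099     ] [0.45678677 0.09849998 0.099     ] 0.17472695847443745 -0.2653931150923762
[ 0.55758308 -0.2097358   0.09      ] [ 0.38454174 -0.16550896  0.09      ] 0.17860380615199176 -0.2502285296208476
face [ 0.486321   -0.12583067  0.093     ] -0.26025205427999937
tab [5.69677311e-01 1.12158752e-04 1.28000000e-01]
[ 0.51339887 -0.09698638  0.145     ]
[ 0.46628497 -0.12913979  0.145     ]
[ 0.49694012 -0.11809673  0.145     ]
cam in tool [0.08155612 0.00146466 0.01996995] axis [-0.28147654  0.00126389  0.95956728] [ 9.93619295e-04  9.99998980e-01 -1.02567885e-03]
```

Request:
move_arm --increments '[[[1, -0.84, -0.92, 0, 0, 0, 0], [1, -0.84, -0.92, 0, 0, 0, 0], [1, -0.84, -0.92, 0, 0, 0, 0], [1, -0.84, -0.92, 0, 0, 0, 0]]]'

```text
time: 0.43
tool_pos: [0.1991, 0.4177, 0.4041]
ee_rot: [-3.138, 0.002, 2.88]
wrist_force: [0.1, 0.5, -0.1]
width: 0.0938
```

Request:
move_arm --increments '[[[1, -0.84, -0.92, 0, 0, 0, 0], [1, -0.84, -0.92, 0, 0, 0, 0], [1, -0.84, -0.92, 0, 0, 0, 0], [1, -0.84, -0.92, 0, 0, 0, 0]]]'

```text
time: 0.77
tool_pos: [0.2574, 0.3076, 0.4046]
ee_rot: [-3.14, 0.003, 2.877]
wrist_force: [-0.7, 0.9, -0.5]
width: 0.094
```

Request:
move_arm --increments '[[[1, -0.84, -0.92, 0, 0, 0, 0], [1, -0.84, -0.92, 0, 0, 0, 0], [1, -0.84, -0.92, 0, 0, 0, 0], [1, -0.84, -0.92, 0, 0, 0, 0]]]'

```text
time: 1.1
tool_pos: [0.3157, 0.197, 0.4045]
ee_rot: [-3.139, 0.002, 2.875]
wrist_force: [-0.7, 1.5, -0.9]
width: 0.0938
```

Request:
move_arm --increments '[[[1, -0.84, -0.92, 0, 0, 0, 0], [1, -0.84, -0.92, 0, 0, 0, 0], [1, -0.84, -0.92, 0, 0, 0, 0], [1, -0.84, -0.92, 0, 0, 0, 0]]]'

```text
time: 1.43
tool_pos: [0.3735, 0.0869, 0.4042]
ee_rot: [-3.139, 0.001, 2.876]
wrist_force: [-0.6, 0.8, -0.2]
width: 0.0941
```

Request:
move_arm --increments '[[[1, -0.84, -0.92, 0, 0, 0, 0], [1, -0.84, -0.92, 0, 0, 0, 0], [1, -0.84, -0.92, 0, 0, 0, 0], [1, -0.84, -0.92, 0, 0, 0, 0]]]'

```text
time: 1.77
tool_pos: [0.4316, -0.0227, 0.4037]
ee_rot: [-3.139, -0.0, 2.879]
wrist_force: [-0.8, 0.5, -0.1]
width: 0.0946
```

Request:
move_arm --increments '[[[1, -0.8, -0.86, 0, 0, 0, -0.54], [1, -0.8, -0.86, 0, 0, 0, -0.54], [1, -0.8, -0.86, 0, 0, 0, -0.54], [1, -0.8, -0.86, 0, 0, 0, -0.54], [1, -0.8, -0.86, 0, 0, 0, -0.54], [1, -0.8, -0.86, 0, 0, 0, -0.54], [1, -0.8, -0.86, 0, 0, 0, -0.54], [1, -0.8, -0.86, 0, 0, 0, -0.54]]]'

```text
time: 2.43
tool_pos: [0.4854, -0.1208, 0.4042]
ee_rot: [3.14, 0.0, -2.546]
wrist_force: [-0.3, 0.7, -0.1]
width: 0.0938
```

Run:
```python
from bench import robot
from h import *
o=robot.get_obs(); c=robot.camera_params("wrist"); p,d=robot.snapshot("wrist")
print(o["joint_positions"],o["tool_pos"],o["ee_rot"])
np.savez("pics/w1_cam.npz",**c); np.save("pics/w1d.npy",d); cv2.imwrite("pics/w1.png",p[:,:,::-1])
print(proj(c,[.486,-.126,.145]),proj(c,[.486,-.126,.093]))
```

```text
[-3.57640853e-01 -2.35899297e-02  1.48563655e+00  1.11514152e-03
  1.68063037e+00 -2.52387550e+00] [ 0.48544542 -0.12081425  0.40418116] [ 3.14006670e+00  2.75710125e-04 -2.54603291e+00]
[311.62561864 206.29765735] [312.59723454 191.42148894]
```

View pics/w1.png

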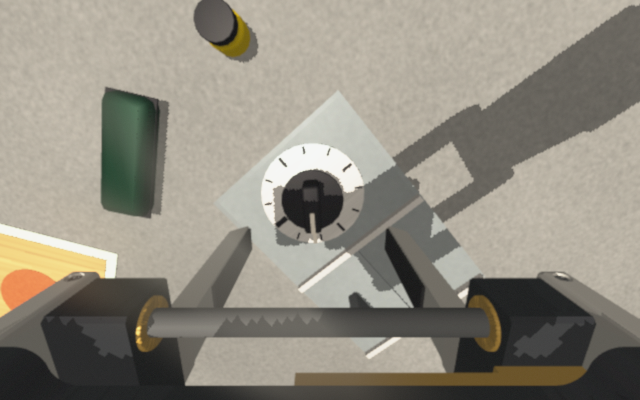

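Run:
```python
from h import *
p=cv2.imread("pics/w1.png")
cv2.imwrite("pics/w1c.png",cv2.resize(p[135:255,245:385],None,fx=5,fy=5,interpolation=cv2.INTER_CUBIC))
```

```text
(no output)
```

View pics/w1c.png

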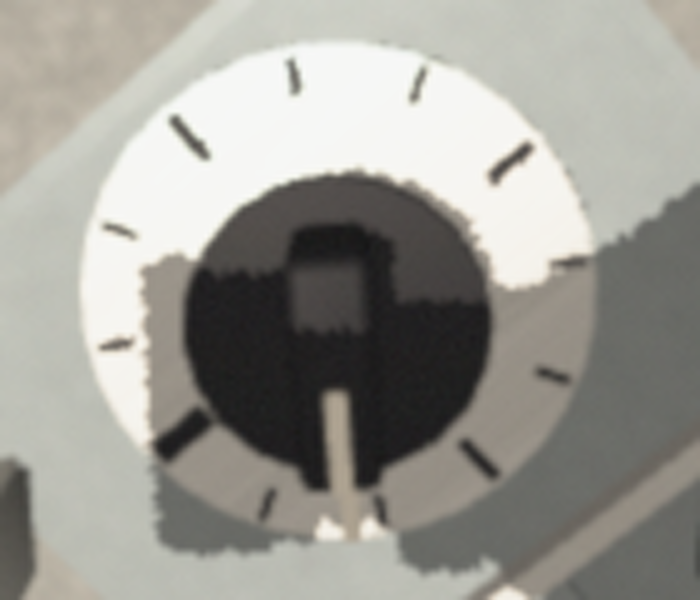

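Run:
```python
from h import *
c=np.load("pics/w1_cam.npz")
def cr(u,v,z): return ray(c,245+(u+.5)/5-.5,135+(v+.5)/5-.5,z)
a=cr(328,250,.145);b=cr(342,487,.145);print(a,b,np.linalg.norm(a-b),(a+b)/2,np.arctan2(*(b-a)[1::-1]))
a=cr(335,392,.145);print("strip",np.arctan2(*(b-a)[1::-1]))
f=cr(339,290,.093);print("face",f,np.linalg.norm(cr(82,290,.093)-cr(597,290,.093)),np.linalg.norm(cr(339,40,.093)-cr(339,540,.093)))
t=cr(182,435,.093);t6=cr(512,163,.093);n=cr(478,458,.093);t3=cr(189,138,.093)
print([np.arctan2(*v[1::-1]) for v in (t-f,f-t6,t-t6)], (t+t6)/2,(n+t3)/2)
w=cr(345,520,.11)
# lateral check
d=np.load("pics/w1d.npy")
for (u,v) in [(340,350),(340,450),(240,360),(440,350),(300,520),(338,510),(350,520)]:
    U,V=int(245+u/5),int(135+v/5); z=d[V,U]; P=c["R"].T@(np.linalg.solve(c["mtx"],[U,V,1])*z-c["t"]); print(u,v,P)
```

```text
[ 0.46991685 -0.138289    0.145     ] [ 0.50620889 -0.11092662  0.145     ] 0.04545120827292744 [ 0.48806287 -0.12460781  0.145     ] 0.6460242901492941
strip 0.6594942703501747
face [ 0.48722182 -0.12543837  0.093     ] 0.11199396999528224 0.11300526688040359
[np.float64(-0.21371646649172665), np.float64(-0.3262692785313962), np.float64(-0.26838954981195895)] [ 0.48923597 -0.12322265  0.093     ] [ 0.48981563 -0.12385529  0.093     ]
340 350 [ 0.48424909 -0.12567382  0.1450966 ]
340 450 [ 0.49992775 -0.11511958  0.14637214]
240 360 [ 0.50583908 -0.13634328  0.11482205]
440 350 [ 0.48137231 -0.10354777  0.11387566]
300 520 [ 0.53771248 -0.10176951  0.09278758]
338 510 [ 0.53103516 -0.09659779  0.0930904 ]
350 520 [ 0.52237334 -0.098078    0.11580033]
```

Request:
move_arm --increments '[[[1, 0, -0.047, 0.4, 0, 0, 0], [1, 0, -0.047, 0.7, 0, 0, 0], [1, 0, -0.047, 0.86, 0, 0, 0], [1, 0, -0.047, 0.86, 0, 0, 0], [1, 0, -0.047, 0.86, 0, 0, 0], [1, 0, -0.047, 0.86, 0, 0, 0]]]'

```text
time: 2.98
tool_pos: [0.488, -0.1261, 0.3203]
ee_rot: [-3.14, 0.002, -2.55]
wrist_force: [-0.3, -0.5, 0.2]
width: 0.0938
```

```bash
cat > snap.py <<'E'
import sys
from bench import robot
from h import *
n,cam=sys.argv[1:3]
o=robot.get_obs(); c=robot.camera_params(cam); p,d=robot.snapshot(cam)
np.set_printoptions(precision=4,suppress=True)
print(o["time"],o["joint_positions"],o["tool_pos"],o["ee_rot"],o["wrist_force"],o["wrist_torque"],o["width"])
np.savez(f"pics/{n}_cam.npz",**c); np.save(f"pics/{n}d.npy",d); cv2.imwrite(f"pics/{n}.png",p[:,:,::-1])
E
python3 snap.py w2 wrist
```

```text
2.9833 [-0.3655  0.0165  1.613   0.0003  1.5096 -2.5282] [ 0.488  -0.1261  0.3203] [-3.1397  0.0017 -2.5497] [-0.3375 -0.508   0.1549] [ 0.0169  0.0288 -0.0165] 0.09378301080894912
```

View pics/w2.png

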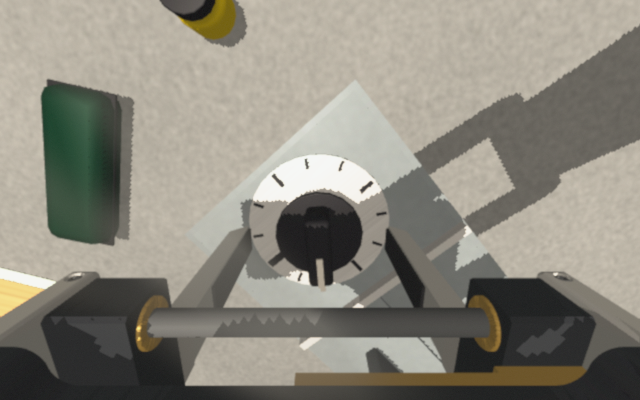

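The bar is centred between the fingers at about (319,235), with the pointer end towards the palm. I'll close on it.

Request:
move_arm --increments '[[[1, 0, 0, 0.03, 0, 0, 0], [0.5, 0, 0, 0.03, 0, 0, 0], [0, 0, 0, 0.03, 0, 0, 0], [0, 0, 0, 0.03, 0, 0, 0], [0, 0, 0, 0.03, 0, 0, 0], [0, 0, 0, 0.03, 0, 0, 0], [0, 0, 0, 0.03, 0, 0, 0], [0, 0, 0, 0.03, 0, 0, 0]]]'

```text
time: 3.7
tool_pos: [0.4874, -0.1266, 0.3157]
ee_rot: [3.141, 0.0, -2.549]
wrist_force: [0.2, 0.3, 0.1]
width: 0.0505
```

Request:
move_arm --increments '[[[0, 0, 0, 0, 0, 0, 0], [0, 0, 0, 0, 0, 0, 0], [0, 0, 0, 0, 0, 0, 0], [0, 0, 0, 0, 0, 0, 0], [0, 0, 0, 0, 0, 0, 0], [0, 0, 0, 0, 0, 0, 0]]]'

```text
time: 4.2
tool_pos: [0.4873, -0.1265, 0.3156]
ee_rot: [3.141, 0.0, -2.549]
wrist_force: [0.4, 0.2, 0.2]
width: 0.016
```

```bash
python3 snap.py w3 wrist
```

```text
4.2 [-0.3666  0.019   1.6198  0.0002  1.5031 -2.53  ] [ 0.4873 -0.1265  0.3156] [ 3.1412  0.     -2.549 ] [0.4486 0.24   0.1705] [0.0817 0.0954 0.0341] 0.016015276291597838
```

View pics/w3.png

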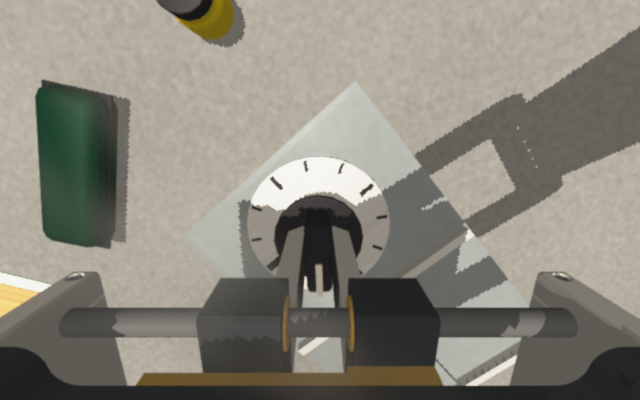

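Run:
```python
from h import *
p=cv2.imread("pics/w2.png")
cv2.imwrite("pics/w2c.png",cv2.resize(p[145:300,235:405],None,fx=4.5,fy=4.5,interpolation=cv2.INTER_CUBIC)[:600])
```

```text
(no output)
```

View pics/w2c.png

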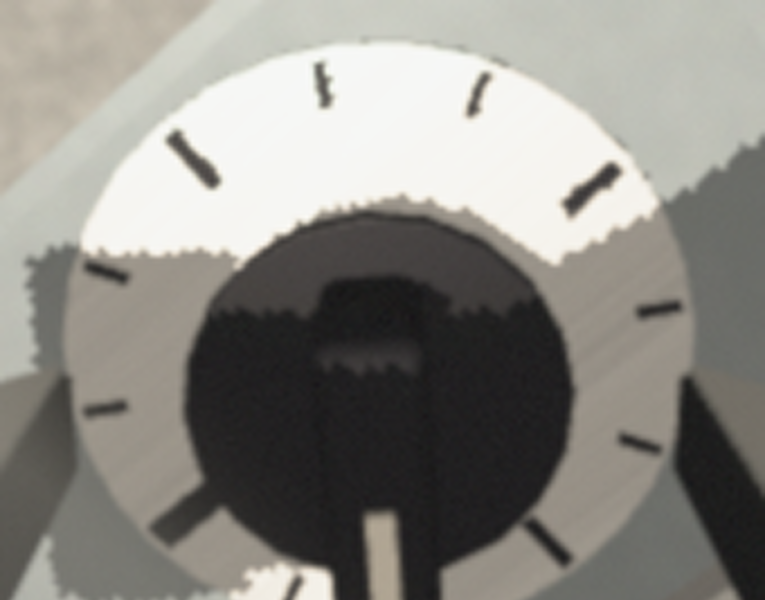

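Run:
```python
from h import *
c=np.load("pics/w2_cam.npz")
def cr(u,v,z=.093): return ray(c,235+(u+.5)/4.5-.5,145+(v+.5)/4.5-.5,z)[:2]
P={1:(106,407),2:(106,272),3:(193,160),4:(323,85),5:(479,94),6:(592,190),7:(660,310),8:(640,443),9:(549,542)}
A=[];b=[]
from scipy.optimize import least_squares
W={k:cr(*v) for k,v in P.items()}
f=lambda x:np.concatenate([W[k]-x[:2]-x[3]*np.array([np.cos(x[2]-k*np.pi/6),np.sin(x[2]-k*np.pi/6)]) for k in W])
s=least_squares(f,[.487,-.125,-.26,.047]);print(s.x,np.abs(s.fun).max())
a=cr(400,513,.145);bb=cr(384,513,.145)
# bar side edges / strip
print(cr(320,345,.145),cr(420,345,.145))
x1=cr(364,512,.145);x2=cr(370,598,.145);y1=cr(398,512,.145);y2=cr(404,598,.145)
for u in (x2-x1,y2-y1):print(np.arctan2(u[1],u[0]))
```

```text
[ 0.48971768 -0.12374569 -0.26549937  0.04949994] 0.001633878810910136
[ 0.4750667  -0.14307447] [ 0.46763688 -0.13206336]
0.6528927265284665
0.6605761431970779
```

Request:
move_arm --increments '[[[0, 0, 0, 0, 0, 0, 0.04], [0, 0, 0, 0, 0, 0, 0.1], [0, 0, 0, 0, 0, 0, 0.16], [0, 0, 0, 0, 0, 0, 0.22], [0, 0, 0, 0, 0, 0, 0.27], [0, 0, 0, 0, 0, 0, 0.3], [0, 0, 0, 0, 0, 0, 0.3], [0, 0, 0, 0, 0, 0, 0.3]]]'

```text
time: 4.92
tool_pos: [0.4873, -0.1261, 0.3156]
ee_rot: [3.14, -0.0, -3.019]
wrist_force: [-1.2, 2.6, 0.1]
width: 0.0158
```

```bash
python3 snap.py w4 wrist
```

```text
4.9167 [-0.3663  0.0189  1.62    0.0014  1.5036 -2.06  ] [ 0.4873 -0.1261  0.3156] [ 3.1399 -0.0002 -3.0188] [-1.1656  2.5826  0.139 ] [0.5452 0.2002 0.0112] 0.015770136740433236
```

View pics/w4.png

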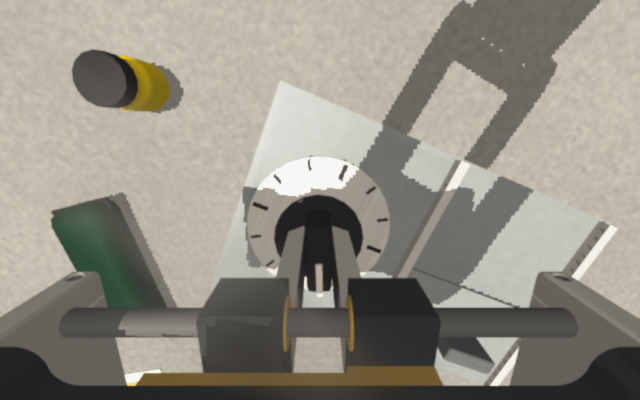

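Request:
move_arm --increments '[[[0, 0, 0, 0, 0, 0, 0.06], [0, 0, 0, 0, 0, 0, 0.13], [0, 0, 0, 0, 0, 0, 0.2], [0, 0, 0, 0, 0, 0, 0.27], [0, 0, 0, 0, 0, 0, 0.34], [0, 0, 0, 0, 0, 0, 0.41], [0, 0, 0, 0, 0, 0, 0.45], [0, 0, 0, 0, 0, 0, 0.45]]]'

```text
time: 5.63
tool_pos: [0.4874, -0.1256, 0.3156]
ee_rot: [3.139, -0.002, 2.556]
wrist_force: [-0.5, 5.2, 1.2]
width: 0.016
```

Request:
move_arm --increments '[[[0, 0.005, 0.008, 0, 0, 0, 0.06], [0, 0.005, 0.008, 0, 0, 0, 0.13], [0, 0.005, 0.008, 0, 0, 0, 0.2], [0, 0.005, 0.008, 0, 0, 0, 0.27], [0, 0.005, 0.008, 0, 0, 0, 0.34], [0, 0.005, 0.008, 0, 0, 0, 0.4], [0, 0.005, 0.008, 0, 0, 0, 0.44], [0, 0.005, 0.008, 0, 0, 0, 0.45]]]'

```text
time: 6.3
tool_pos: [0.4878, -0.1248, 0.3156]
ee_rot: [3.139, -0.002, 1.849]
wrist_force: [1.8, 4.7, 0.9]
width: 0.016
```

```bash
python3 snap.py w5 wrist
python3 - <<'E'
from h import *
p=cv2.imread("pics/w5.png")
cv2.imwrite("pics/w5c.png",cv2.resize(p[145:300,235:405],None,fx=4.5,fy=4.5,interpolation=cv2.INTER_CUBIC)[:600])
E
```

```text
6.3 [-0.3641  0.0187  1.6202  0.0029  1.5021 -0.6427] [ 0.4878 -0.1248  0.3156] [ 3.1394 -0.002   1.8492] [1.8455 4.6748 0.8604] [ 0.924  -0.2996  0.1247] 0.016009672620952098
```

View pics/w5c.png

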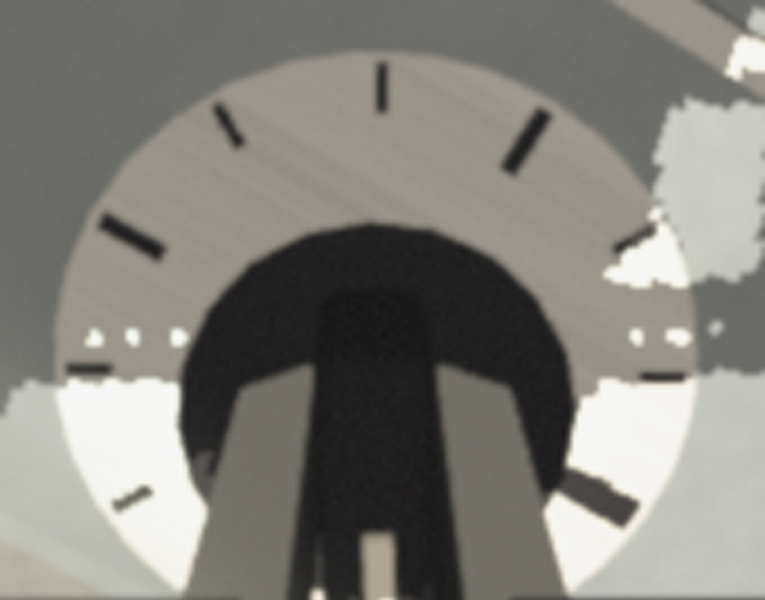

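Run:
```python
from h import *
c=np.load("pics/w5_cam.npz")
def cr(u,v,z=.093): return ray(c,235+(u+.5)/4.5-.5,145+(v+.5)/4.5-.5,z)[:2]
P={4:(132,499),5:(90,370),6:(132,237),7:(229,125),8:(381,88),9:(527,142),11:(662,377)}
from scipy.optimize import least_squares
W={k:cr(*v) for k,v in P.items()}
f=lambda x:np.concatenate([W[k]-x[:2]-x[3]*np.array([np.cos(x[2]-k*np.pi/6),np.sin(x[2]-k*np.pi/6)]) for k in W])
s=least_squares(f,[.487,-.125,-.26,.047]);print(s.x,np.abs(s.fun).max())
```

```text
[ 0.48984344 -0.12429476 -0.26319389  0.04954309] 0.001355963107934885
```

Request:
move_arm --increments '[[[0, 0.007, 0.012, 0, 0, 0, -0.05], [0, 0.007, 0.012, 0, 0, 0, -0.12], [0, 0.007, 0.012, 0, 0, 0, -0.19], [0, 0.007, 0.012, 0, 0, 0, -0.26], [0, 0.007, 0.012, 0, 0, 0, -0.33], [0, 0.007, 0.012, 0, 0, 0, -0.4], [0, 0.007, 0.012, 0, 0, 0, -0.47], [0, 0.007, 0.012, 0, 0, 0, -0.5]]]'

```text
time: 7.02
tool_pos: [0.488, -0.1248, 0.3156]
ee_rot: [-3.14, -0.001, 2.64]
wrist_force: [-1.1, 2.6, 1.7]
width: 0.016
```

Request:
move_arm --increments '[[[0, 0, 0, 0, 0, 0, -0.07], [0, 0, 0, 0, 0, 0, -0.14], [0, 0, 0, 0, 0, 0, -0.21], [0, 0, 0, 0, 0, 0, -0.28], [0, 0, 0, 0, 0, 0, -0.34], [0, 0, 0, 0, 0, 0, -0.4], [0, 0, 0, 0, 0, 0, -0.43], [0, 0, 0, 0, 0, 0, -0.44]]]'

```text
time: 7.68
tool_pos: [0.4879, -0.1252, 0.3156]
ee_rot: [-3.14, -0.002, -2.955]
wrist_force: [-2.8, -0.2, 1.0]
width: 0.0159
```

Request:
move_arm --increments '[[[0, 0, 0, 0, 0, 0, -0.02], [0, 0, 0, 0, 0, 0, -0.04], [0, 0, 0, 0, 0, 0, -0.045], [0, 0, 0, 0, 0, 0, -0.045]]]'

```text
time: 8.02
tool_pos: [0.4879, -0.1252, 0.3156]
ee_rot: [-3.14, -0.002, -2.888]
wrist_force: [-3.0, -1.3, 1.1]
width: 0.016
```

```bash
python3 snap.py w6 wrist
python3 - <<'E'
from h import *
p=cv2.imread("pics/w6.png")
cv2.imwrite("pics/w6c.png",cv2.resize(p[145:300,235:405],None,fx=4.5,fy=4.5,interpolation=cv2.INTER_CUBIC)[:600])
E
```

```text
8.0167 [-0.3631  0.02    1.619  -0.0025  1.5036 -2.1877] [ 0.4879 -0.1252  0.3156] [-3.1401 -0.0022 -2.8876] [-3.0488 -1.3286  1.0846] [-0.38    0.6806 -0.0827] 0.01601152626372923
```

View pics/w6c.png

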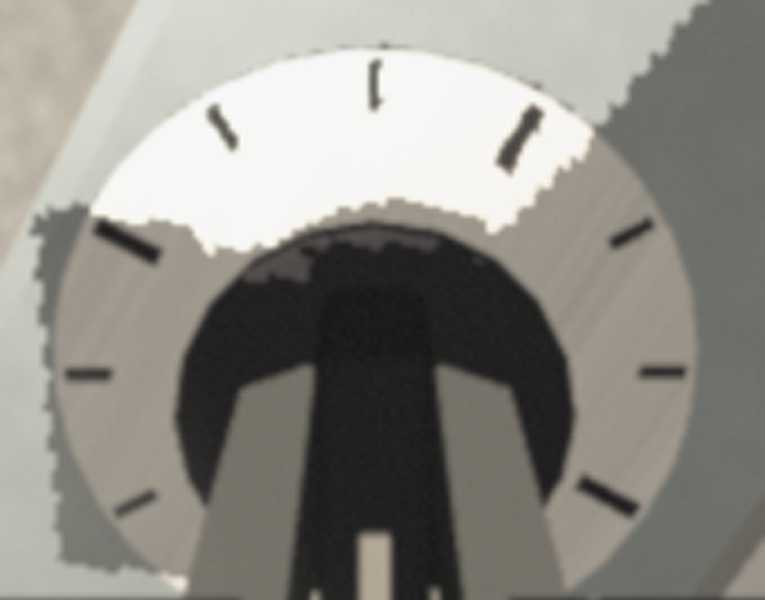

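The 5 o'clock tick is straight up at (376,85), so the pointer is at eleven (dial ≈ -0.517). Next is clockwise to twelve.

Request:
move_arm --increments '[[[0, 0, 0, 0, 0, 0, 0.06], [0, 0, 0, 0, 0, 0, 0.12], [0, 0, 0, 0, 0, 0, 0.18], [0, 0, 0, 0, 0, 0, 0.24], [0, 0, 0, 0, 0, 0, 0.29], [0, 0, 0, 0, 0, 0, 0.32], [0, 0, 0, 0, 0, 0, 0.33], [0, 0, 0, 0, 0, 0, 0.33]]]'

```text
time: 8.73
tool_pos: [0.488, -0.1249, 0.3155]
ee_rot: [-3.14, -0.002, 2.878]
wrist_force: [-4.3, -1.5, 1.4]
width: 0.0161
```

Request:
move_arm --increments '[[[0, 0, 0, 0.01, 0, 0, 0], [0, 0, 0, 0.02, 0, 0, 0], [0, 0, 0, 0.03, 0, 0, 0], [0, 0, 0, 0.03, 0, 0, 0], [0, 0, 0, 0.03, 0, 0, 0]]]'

```text
time: 9.15
tool_pos: [0.488, -0.1248, 0.3131]
ee_rot: [-3.14, -0.001, 2.879]
wrist_force: [-5.6, -1.1, 4.2]
width: 0.0156
```

Request:
move_arm --increments '[[[0, 0.006, -0.002, 0.01, 0, 0, 0], [0, 0.006, -0.002, 0.02, 0, 0, 0], [0, 0.006, -0.002, 0.03, 0, 0, 0], [0, 0.006, -0.002, 0.03, 0, 0, 0], [0, 0.006, -0.002, 0.03, 0, 0, 0]]]'

```text
time: 9.57
tool_pos: [0.4876, -0.1248, 0.3109]
ee_rot: [-3.141, 0.0, 2.879]
wrist_force: [-7.0, -2.4, 6.9]
width: 0.0157
```

Request:
move_arm --increments '[[[0, 0, 0, 0.005, 0, 0, 0.01], [0, 0, 0, 0.005, 0, 0, 0.02], [0, 0, 0, 0.005, 0, 0, 0.03], [0, 0, 0, 0.005, 0, 0, 0.04], [0, 0, 0, 0.005, 0, 0, 0.05], [0, 0, 0, 0.005, 0, 0, 0.06], [0, 0, 0, 0.005, 0, 0, 0.07], [0, 0, 0, 0.005, 0, 0, 0.08]]]'

```text
time: 10.23
tool_pos: [0.4876, -0.1247, 0.3101]
ee_rot: [-3.141, 0.0, 2.752]
wrist_force: [-5.2, -1.2, 3.4]
width: 0.0154
```

Request:
move_arm --increments '[[[0, 0, 0, 0, 0, 0, 0], [0, 0, 0, 0, 0, 0, 0], [0, 0, 0, 0, 0, 0, 0]]]'

```text
time: 10.48
tool_pos: [0.4876, -0.1248, 0.3092]
ee_rot: [-3.141, 0.0, 2.752]
wrist_force: [-4.2, -1.3, 2.8]
width: 0.0156
```

Request:
move_arm --increments '[[[0, 0, 0, 0.005, 0, 0, 0], [0, 0, 0, 0.01, 0, 0, 0], [0, 0, 0, 0.01, 0, 0, 0], [0, 0, 0, 0.01, 0, 0, 0]]]'

```text
time: 10.82
tool_pos: [0.4877, -0.1248, 0.3083]
ee_rot: [-3.141, 0.0, 2.752]
wrist_force: [-4.3, -2.5, 3.6]
width: 0.0157
```

```bash
python3 snap.py w7 wrist
```

```text
10.8167 [-0.3631  0.0233  1.6303 -0.0006  1.4879 -1.5445] [ 0.4877 -0.1248  0.3083] [-3.141   0.      2.7523] [-4.3023 -2.5     3.5964] [-0.5388  1.0352 -0.1791] 0.015678521614850914
```

View pics/w7.png

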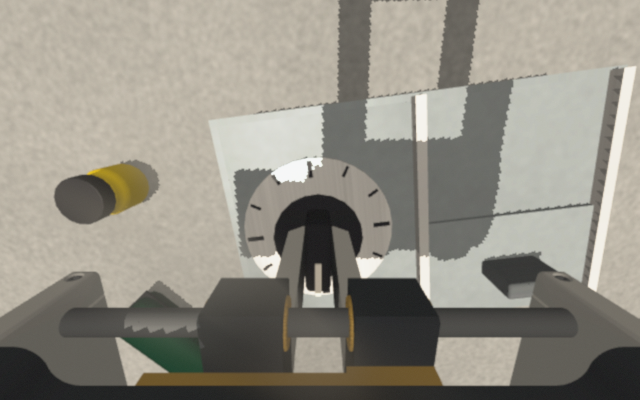

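Request:
move_arm --increments '[[[0, 0, 0, 0.01, 0, 0, 0], [0, 0, 0, 0.02, 0, 0, 0], [0, 0, 0, 0.02, 0, 0, 0], [0, 0, 0, 0.02, 0, 0, 0], [0, 0, 0, 0.02, 0, 0, 0]]]'

```text
time: 11.28
tool_pos: [0.4877, -0.1248, 0.3068]
ee_rot: [-3.141, 0.0, 2.752]
wrist_force: [-5.7, -1.5, 5.4]
width: 0.0157
```

Request:
move_arm --increments '[[[0, 0, 0, 0.01, 0, 0, 0], [0, 0, 0, 0.015, 0, 0, 0], [0, 0, 0, 0.015, 0, 0, 0], [0, 0, 0, 0.015, 0, 0, 0]]]'

```text
time: 11.62
tool_pos: [0.4877, -0.1248, 0.3056]
ee_rot: [-3.141, 0.0, 2.752]
wrist_force: [-6.6, -2.3, 6.7]
width: 0.0158
```

Request:
move_arm --increments '[[[0, 0, 0, -0.02, 0, 0, 0], [0, 0, 0, -0.03, 0, 0, 0], [0.5, 0, 0, -0.03, 0, 0, 0], [1, 0, 0, -0.03, 0, 0, 0], [1, 0, 0, -0.03, 0, 0, 0], [1, 0, 0, -0.03, 0, 0, 0], [1, 0, 0, -0.03, 0, 0, 0], [1, 0, 0, -0.03, 0, 0, 0]]]'

```text
time: 12.28
tool_pos: [0.4879, -0.1245, 0.3075]
ee_rot: [3.141, 0.0, 2.753]
wrist_force: [0.2, -0.0, 0.2]
width: 0.0521
```

Request:
move_arm --increments '[[[1, 0, 0, 0, 0, 0, 0], [1, 0, 0, 0, 0, 0, 0], [1, 0, 0, -0.3, 0, 0, 0], [1, 0, 0, -0.6, 0, 0, 0], [1, 0, 0, -0.6, 0, 0, 0], [1, 0, 0, -0.6, 0, 0, 0]]]'

```text
time: 12.78
tool_pos: [0.4881, -0.1248, 0.3699]
ee_rot: [3.141, 0.005, 2.752]
wrist_force: [-0.7, 0.1, 0.5]
width: 0.0918
```

```bash
python3 snap.py w8 wrist;  python3 - <<'E'
from h import *
c=np.load("pics/w8_cam.npz");d=np.load("pics/w8d.npy")
V,U=np.mgrid[:400,:640]
P=np.einsum('ij,jhw->ihw',np.linalg.inv(c["mtx"]),np.stack([U,V,np.ones_like(U)]).astype(float))*d
X=np.einsum('ji,jhw->ihw',c["R"],P-c["t"][:,None,None])
np.save("pics/w8X.npy",X)
ctr=np.array([.4888,-.1245]);r=np.hypot(X[0]-ctr[0],X[1]-ctr[1])
m=(d>0)&(r<.03); h,e=np.histogram(X[2][m],bins=np.arange(.085,.16,.002)); print([(round(a,3),b) for a,b in zip(e,h) if b])
b=m&(X[2]>.13);print("bar top",np.median(X[2][b]))
b=m&(X[2]>.1)&(X[2]<.12);print("flange",np.median(X[2][b]))
b=(r>.036)&(r<.054)&(d>0);print("face",np.median(X[2][b]))
b=(d>0)&(X[2]>.105)&(X[2]<.135)&(np.hypot(X[0]-.57,X[1])<.05); print("tab",X[:,b].mean(1),b.sum())
E
```

```text
12.7833 [-0.3629 -0.0081  1.5382  0.0001  1.6066 -1.5444] [ 0.4881 -0.1248  0.3699] [3.1414 0.0049 2.7523] [-0.7256  0.0572  0.5426] [ 0.0238  0.0323 -0.0318] 0.09180732751274057
[(np.float64(0.091), np.int64(28)), (np.float64(0.093), np.int64(33)), (np.float64(0.105), np.int64(77)), (np.float64(0.107), np.int64(1899)), (np.float64(0.109), np.int64(217)), (np.float64(0.111), np.int64(7)), (np.float64(0.113), np.int64(13)), (np.float64(0.115), np.int64(8)), (np.float64(0.117), np.int64(12)), (np.float64(0.119), np.int64(12)), (np.float64(0.121), np.int64(9)), (np.float64(0.123), np.int64(12)), (np.float64(0.125), np.int64(9)), (np.float64(0.127), np.int64(13)), (np.float64(0.129), np.int64(9)), (np.float64(0.131), np.int64(12)), (np.float64(0.133), np.int64(17)), (np.float64(0.135), np.int64(44)), (np.float64(0.137), np.int64(441)), (np.float64(0.139), np.int64(478)), (np.float64(0.141), np.int64(40))]
bar top 0.2864884162897684
flange 0.10820265450936886
face 0.27799783933317934
tab [ 5.66798692e-01 -3.60415254e-04  1.22245303e-01] 1181
```

View pics/w8.png

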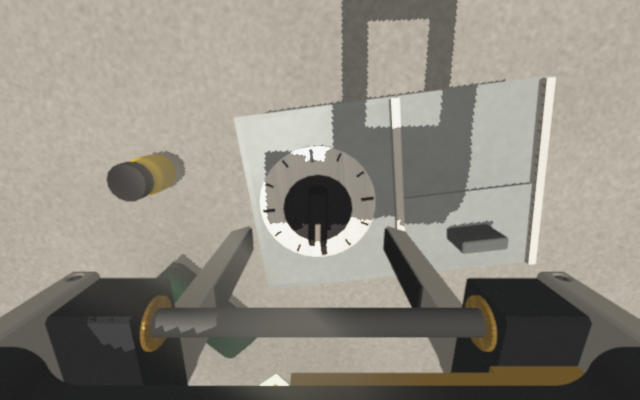

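Run:
```python
from h import *
X=np.load("pics/w8X.npy");d=np.load("pics/w8d.npy")
y=-.263;ex=np.array([np.cos(y),np.sin(y)]);ey=np.array([-ex[1],ex[0]])
dc=np.array([.488,-.1248])
b=(d>0)&(X[2]>.1255)&(X[2]<.131)&(np.hypot(X[0]-.57,X[1])<.05)
p=np.stack([X[0][b],X[1][b]],1)-dc
for e in(ex,ey):
    q=p@e;print(np.percentile(q,[1,5,50,95,99]))
m=np.array([np.mean(np.percentile(p@e,[2,98])) for e in(ex,ey)]);print(m, dc+m[0]*ex+m[1]*ey, b.sum())
c=np.load("pics/top_cam.npz")
# front/back lines of box relative to dial
```

```text
[0.04028245 0.04061735 0.04522951 0.05105764 0.05206731]
[0.12337866 0.12460053 0.1423707  0.16030622 0.16227196]
[0.04614186 0.14267108] [0.56964667 0.00096936] 616
```

Flange top is now at 108 mm, down 6 mm, so the dial is home. The tab is at (0.5696, 0.001). Next I close the fingers and go behind it.

Request:
move_arm --increments '[[[0, -0.287, 0.755, 0, 0, 0, 0], [0, -0.287, 0.755, 0, 0, 0, 0], [0, -0.287, 0.755, 0, 0, 0, 0], [0, -0.287, 0.755, 0, 0, 0, 0]]]'

```text
time: 13.17
tool_pos: [0.5433, -0.0645, 0.3651]
ee_rot: [-3.141, -0.005, 2.755]
wrist_force: [-0.2, -0.2, 0.8]
width: 0.0705
```

Request:
move_arm --increments '[[[0, -0.287, 0.755, 0, 0, 0, -0.04], [0, -0.287, 0.755, 0, 0, 0, -0.08], [0, -0.287, 0.755, 0, 0, 0, -0.08], [0, -0.287, 0.755, 0, 0, 0, -0.08], [0, -0.287, 0.755, 0, 0, 0, -0.08], [0, -0.287, 0.755, 0, 0, 0, -0.08], [0, -0.287, 0.755, 0, 0, 0, -0.08], [0, -0.287, 0.755, 0, 0, 0, -0.08]]]'

```text
time: 13.83
tool_pos: [0.5975, -0.0078, 0.3681]
ee_rot: [-3.141, 0.0, 2.876]
wrist_force: [0.4, 0.2, -0.2]
width: 0.0171
```

```bash
python3 snap.py w9 wrist
```

```text
13.8333 [-0.1078  0.2022  1.3133 -0.0002  1.6256 -1.4132] [ 0.5975 -0.0078  0.3681] [-3.1415  0.0004  2.8762] [ 0.4452  0.1775 -0.2001] [ 0.0186 -0.0464 -0.0157] 0.017107646275993038
```

View pics/w9.png

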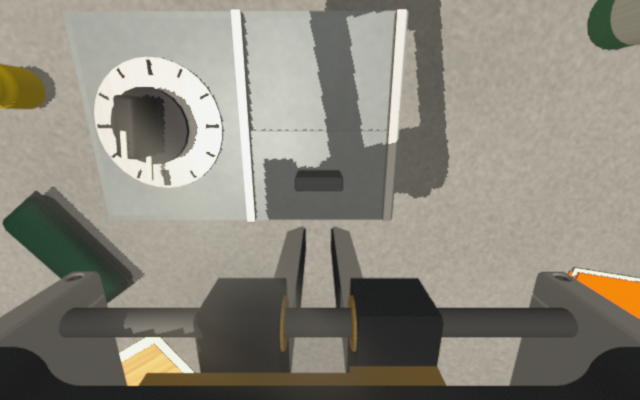

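The tab at (319,180) is centred ahead of the closing fingers. I'll lower behind it.

Request:
move_arm --increments '[[[0, 0, 0, 0.3, 0, 0, 0], [0, 0, 0, 0.55, 0, 0, 0], [0, 0, 0, 0.65, 0, 0, 0], [0, 0, 0, 0.65, 0, 0, 0], [0, 0, 0, 0.65, 0, 0, 0], [0, 0, 0, 0.65, 0, 0, 0]]]'

```text
time: 14.38
tool_pos: [0.5986, -0.0069, 0.3045]
ee_rot: [3.141, 0.003, 2.878]
wrist_force: [-0.2, -0.6, 0.8]
width: 0.0006
```

Request:
move_arm --increments '[[[0, 0.03, 0, 0, 0, 0, 0], [0, 0.06, 0, 0, 0, 0, 0], [0, 0.1, 0, 0, 0, 0, 0], [0, 0.14, 0, 0, 0, 0, 0], [0, 0.18, 0, 0, 0, 0, 0], [0, 0.22, 0, 0, 0, 0, 0], [0, 0.25, 0, 0, 0, 0, 0], [0, 0.25, 0, 0, 0, 0, 0]]]'

```text
time: 15.05
tool_pos: [0.5736, -0.0, 0.3033]
ee_rot: [3.141, 0.001, 2.878]
wrist_force: [1.2, -0.7, 0.5]
width: 0.0006
```

Request:
move_arm --increments '[[[0, 0.06, 0, 0, 0, 0, 0], [0, 0.14, 0, 0, 0, 0, 0], [0, 0.22, 0, 0, 0, 0, 0], [0, 0.3, 0, 0, 0, 0, 0], [0, 0.38, 0, 0, 0, 0, 0], [0, 0.46, 0, 0, 0, 0, 0], [0, 0.52, 0, 0, 0, 0, 0], [0, 0.55, 0, 0, 0, 0, 0]]]'

```text
time: 15.72
tool_pos: [0.5199, 0.0145, 0.3026]
ee_rot: [-3.142, -0.001, 2.878]
wrist_force: [2.9, -0.7, 2.0]
width: 0.0004
```

```bash
python3 snap.py w10 wrist
```

```text
15.7167 [-0.0813  0.064   1.5996  0.0001  1.4785 -1.3887] [0.5199 0.0145 0.3026] [-3.1416 -0.0005  2.8782] [ 2.9084 -0.7189  1.9559] [-0.1077 -0.5382 -0.0145] 0.00038061553972148105
```

View pics/w10.png

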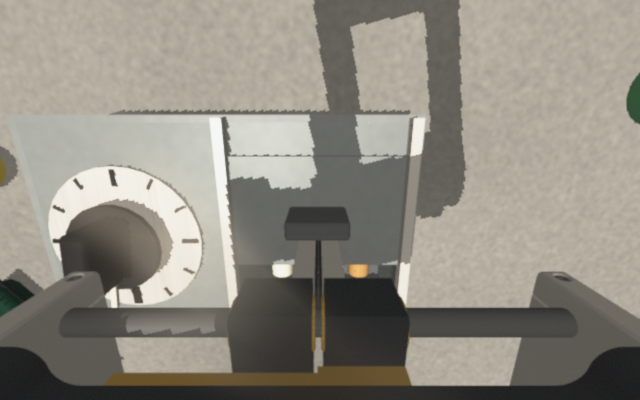

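Request:
move_arm --increments '[[[0, 0.02, 0, 0, 0, 0, 0], [0, 0.04, 0, 0, 0, 0, 0], [0, 0.06, 0, 0, 0, 0, 0], [0, 0.07, 0, 0, 0, 0, 0], [0, 0.08, 0, 0, 0, 0, 0], [0, 0.08, 0, 0, 0, 0, 0]]]'

```text
time: 16.27
tool_pos: [0.5141, 0.0159, 0.3025]
ee_rot: [3.141, 0.004, 2.878]
wrist_force: [8.0, -2.2, -2.3]
width: 0.0003
```

Request:
move_arm --increments '[[[0, 0.01, 0, 0, 0, 0, 0], [0, 0.02, 0, 0, 0, 0, 0], [0, 0.02, 0, 0, 0, 0, 0], [0, 0.02, 0, 0, 0, 0, 0]]]'

```text
time: 16.6
tool_pos: [0.5132, 0.0161, 0.3025]
ee_rot: [3.141, 0.008, 2.877]
wrist_force: [10.9, -2.3, -4.6]
width: 0.0005
```

Request:
move_arm --increments '[[[0, -0.1, 0, 0, 0, 0, 0], [0, -0.2, 0, 0, 0, 0, 0], [0, -0.25, 0, 0, 0, 0, 0], [0, -0.25, 0, -0.4, 0, 0, 0], [0, -0.25, 0, -0.8, 0, 0, 0], [0, -0.25, 0, -0.9, 0, 0, 0], [0, -0.25, 0, -0.9, 0, 0, 0], [0, -0.25, 0, -0.9, 0, 0, 0]]]'

```text
time: 17.27
tool_pos: [0.5354, 0.0102, 0.3925]
ee_rot: [3.141, -0.0, 2.878]
wrist_force: [1.2, 0.9, -1.0]
width: 0.0008
```

```bash
python3 snap.py w11 wrist;  python3 - <<'E'
from h import *
c=np.load("pics/w11_cam.npz");d=np.load("pics/w11d.npy")
V,U=np.mgrid[:400,:640]
P=np.einsum('ij,jhw->ihw',np.linalg.inv(c["mtx"]),np.stack([U,V,np.ones_like(U)]).astype(float))*d
X=np.einsum('ji,jhw->ihw',c["R"],P-c["t"][:,None,None])
y=-.263;ex=np.array([np.cos(y),np.sin(y)]);ey=np.array([-ex[1],ex[0]])
dc=np.array([.488,-.1248])
r=np.hypot(X[0]-dc[0],X[1]-dc[1]);b=(d>0)&(r<.03)&(X[2]>.1)&(X[2]<.12);print("flange",np.median(X[2][b]))
b=(d>0)&(X[2]>.1255)&(X[2]<.131)&(np.hypot(X[0]-.50,X[1]-.02)<.05)
p=np.stack([X[0][b],X[1][b]],1)-dc
print([np.percentile(p@e,[2,50,98]) for e in(ex,ey)])
E
```

```text
17.2667 [-0.0868  0.0578  1.4261  0.0002  1.6581 -1.394 ] [0.5354 0.0102 0.3925] [ 3.1415 -0.0003  2.878 ] [ 1.2037  0.9035 -1.0323] [ 0.0021  0.0061 -0.0001] 0.000806307991679497
flange 0.10816533325002195
[array([-0.03119219, -0.02549493, -0.01972622]), array([0.12486014, 0.14371423, 0.16241765])]
```

View pics/w11.png

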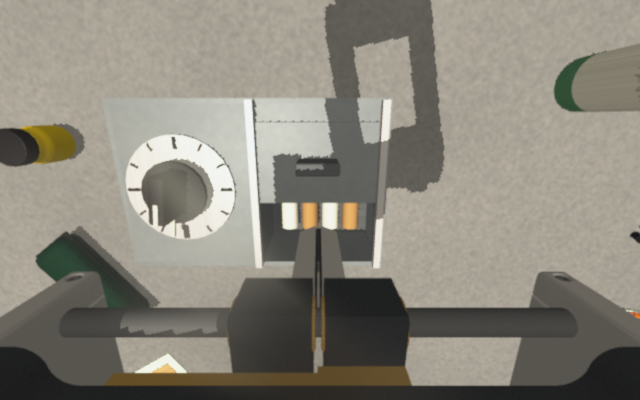

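```bash
python3 -c "
from bench import robot
print(robot.close_job())"
```

```text
the job is handed in; nothing more can be done
None
```

The cash box is open and the job is handed in at about 17 s of the 67 s allowed. No verdict was reported, so these are my own checks.

- **Dialing:** I turned the dial to two o'clock (estimated 1.03 rad) and back to eleven (about -0.52 rad). From twelve I turned it slowly clockwise under a light press. It dropped in at about 0.13 rad, where the measured push fell from about 7 N to 3 N.
- **Pressing home:** The measured push never went above about 7 N. The depth image shows the dial's flange top at 108 mm, against 114 mm before, so the dial is down its full 6 mm. It read the same again after the cover was open.
- **Cover:** I pushed the cover by its tab to the end stop at about 11 N, then backed off and lifted clear. The tab had moved 71.6 mm of 72.
- **Other things:** The gripper is about 65 mm above the tab and touching nothing. I never touched the bottle, pot or glasses case, but did not measure their positions again at the end.

Two readings disagreed slightly. Position estimates for the dial axis differed by 2 to 3 mm, and during pressing the vertical force read 1 to 2 N below what the spring formula predicts. Neither affected the result.

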